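# Shelve the long parcel in the gatehouse

### The arm

A 6-joint arm with a two-finger parallel gripper is mounted at the origin on the work surface. World frame = base frame: x ahead of the robot, y to its left, z up, the work surface at z = 0. Lengths are in mm, angles in degrees, forces in N, time in s.
With the tool pointing down it reaches from about 300 to 850 mm from the base axis. Payload 4.2 kg.
Tool frame: the origin (TCP) lies midway between the tips of the shut fingers; the grasp point (between the pads) lies env.hold_point_z behind it (env.hold_point_z is the distance from the TCP to the grasp point, in mm); z points along the fingers, y is the line along which they close (so a half turn about z gives the same grasp; the last joint's range is limited). The gripper opens to 91 mm and grips with 3 to 60 N. Pads are 32 mm wide; open, the fingers measure 118 mm over their backs; the gripper's body (76 mm by 178 mm) begins 60 mm behind the grasp point.
Start: joints at [69.958, 18.312, 89.639, -0, 72.044, -1.146], TCP at [186.219, 544.027, 213.976] pointing down, gripper open.
Joint ranges: [-177.97, 177.97], [-48.28, 115.42], [12.27, 149.76], [-77.06, 257.06], [2.81, 150.46], [-146.56, 146.56]. Speed limits (degrees/s): [147.25, 147.25, 180, 180, 180, 180].

### API

Orientations are given as [roll, pitch, yaw] about the fixed x, y, z axes, in that order (R = Rz(yaw) Ry(pitch) Rx(roll)).
In Python, from workcell import env, viewer, spotter gives the robot as it stands.
- The arm moves only by the tool apply_moves, never from a script. Its arguments are lists of equal length, an entry for each row: "delta_pos": the shift along the world's x, y, z normalised to -1 to 1, where 1 is 120 mm, a list of three; "rot": the turn, a rotation vector about the world's x, y, z normalised to -1 to 1, where 1 is 1.5 rad, a list of three; "hand": the opening, from 0 (shut) to 1 (fully open). A call has 1 to 10 rows; each row is the pose to reach, as a shift and turn from the pose commanded when the call began; what a row does not reach only later rows make up. A row lasts 1/12 s, in which the tool goes at most 41.7 mm and 7.16 degrees, less where a joint would pass 70% of its speed; a pose out of reach is approached as far as the arm can. A call with a number of a shift or a turn outside -1 to 1 is refused whole. A call with a gripper value outside its range is refused whole. The fingers move at their own pace and stop on an object; "newtons" is the grip in N (left out, the last holds). Time passes only in rows, so rows that repeat a pose let the fingers close. It gives the time, the measured TCP pose, the force, the opening and the grip force at its end, in the units of the state.
- env.state(): the state, without advancing time (a new reading comes with each control period).
- viewer.grab_frame(name): name is "side" or "top"; returns a dict with "pixels" (384x512x3 uint8, red, green, blue), "camera_matrix" (3x3 intrinsics, pixels), "R" (3x3) and "t" (3): a world point X has camera coordinates R X + t. Camera axes: x right, y down, z forward; pixel columns grow to the right and rows downward; lengths in mm; the calibration is good to about 2 mm. A picture is of the moment at which its call begins. There is no depth.
- env.job_done(): hands the job in; it is judged then, once.
Trained networks look in a picture, given as the dict that the camera call returned (one of the last four; its "shot" number tells which), for a name from the list of things; names that differ only in an ending like _2 or _b are one class to them, and where a whole thing is asked for, a point or a joint stands for the part that bears it (a point fixed in the world has none). Each returns a list of dicts, best first, with "score" (0 to 1); they miss things now and then, are a little off and sometimes report something else, mostly with a low value. They report only what shows in the picture. A call takes as long as a camera call. They do not tell look-alikes from the thing itself.
- spotter.trace(picture, query): "mask" (384x512 bool, what is visible of it) and "box" ([centre column, centre row, width, height] in pixels, round what is visible of it).
- spotter.landmark_of(picture, query): "position" ([column, row] in pixels: a listed point, or the origin of a listed thing).
The state is a dict: "time_s": time; "qpos": joint angles; "qvel": joint speeds; "effort": joint torques, N m; "ee_pos": TCP position; "ee_rot": TCP orientation; "force": force on the tool from outside, world axes, zero at the start; "torque": the same for the moment, N m; "gripper_width": finger opening in mm; "gripper_force": force on a finger pad.
Only numpy, scipy, OpenCV 4.12 (cv2) and the standard library are available. Lean on these libraries where they do the work, as an engineer would, in place of code of your own. Each camera call takes 0.05 s, during which the arm holds its last target. There are 200 camera calls.

### The job

Pick up the long slim carton from the desk and set it down gently, not dropped, on the narrow raised steel shelf, in the free space between the two cartons that already stand there. It should lie flat with its label up, lengthwise along the shelf and centred over the shelf's narrow width. It must not touch the two cartons, and they must stay where they are.

Things in the scene. Friction and masses are not known exactly. Their poses are not given: they have to be found in the camera images.
- long_carton: the parcel to shelve: a closed brown cardboard carton, long and slim, 150 mm long (its x), 50 mm wide (its y), 45 mm high (its z), with a white label on top; 150 to 310 g. It lies flat on the desk, label up, at any of three places, the other two being taken by shorter cartons (a 60 mm cube, and one 90 x 60 x 50 mm). Origin: centre of its underside.
- shelf: a free-standing narrow shelf of steel, fixed to the desk on the robot's left: a level, flat, lipless board 480 mm long (its x, which points roughly away from the robot), only 60 mm wide (its y) and 12 mm thick, on one leg near each end. Origin: on the desk under the board's centre; the board's top is 120 mm above the origin.
- near_carton: brown carton standing loose on the shelf's end nearer the robot: 70 mm along the shelf (its x), 55 mm wide (y), 80 mm high (z). Origin: centre of its underside. Leave it in place. The free space begins at its face 35 mm along +x.
- far_carton: brown carton standing loose on the shelf's far end: 80 mm along the shelf (its x), 55 mm wide (y), 60 mm high (z). Origin: centre of its underside. Leave it in place. The free space (225 to 305 mm long in all) ends at its face 40 mm along -x.
Things that resemble listed ones, but are neither listed nor needed, are in the scene too. What is shaped like the long_carton but green is not meant.

How it is judged (in metres and radians):
At the end, for the whole second after the job is handed in: The long carton rests on the shelf, flat and label up (within 6 degrees), lengthwise within 11 degrees, its centre within 15 mm of the board's centre line, between the two standing cartons and touching neither; each of those is within 15 mm of where it started (z of long_carton in the frame of shelf between 0.116 and 0.126 m and y of long_carton in the frame of shelf between -0.015 and 0.015 m and angle between the x axis of long_carton and the x axis of shelf, either way round below 0.2 rad and angle between long_carton's own z axis and vertical below 0.1 rad and x of long_carton in the frame of near_carton above 0.105 m and x of long_carton in the frame of far_carton below -0.11 m and contact force between long_carton and near_carton below 0.05 N and contact force between long_carton and far_carton below 0.05 N and distance of each of near_carton, far_carton from where it was at the start of the episode below 0.015 m and contact force between long_carton and shelf above 0.5 N and linear speed of long_carton below 0.02 m/s).
It fails at once if one of the two cartons standing on the shelf is pushed more than 15 mm (distance of any of near_carton, far_carton from where it was at the start of the episode above 0.015 m).
It fails at once if the long carton is dropped: it falls freely by more than about 25 mm (0.7 m/s with no finger on it) (contact force between long_carton and the fingers below 0.05 N and linear speed of long_carton above 0.7 m/s).
It also fails if it takes over 35 s, if anything falls off the work surface, if the arm or the gripper's body presses on something with over 40 N, if the wrist force passes 120 N, or if a joint passes its speed limit or range.

## Working session

There is one attempt and no reset: what is moved stays moved. The work goes in short steps, Python scripts to look and compute and a tool call to move; the robot and the scene stay as the last step left them, time stands still between calls to the robot, and variables do not carry over. Pictures are saved under pics/ and viewed, at most 10 in all, crops included, and the job is handed in when it is done.

Besides the shell and the picture viewer there is one more tool, called after "Emit:" by a JSON object that holds its "api" and its "payload". apply_moves: Moves the arm, as the interface text tells. Its arguments: {"type":"object","properties":{"delta_pos":{"type":"array"},"rot":{"type":"array"},"hand":{"type":"array"},"newtons":{"type":"number"}},"required":["delta_pos","rot","hand"]}

```bash
mkdir -p pics; ls
cat > h.py <<'E'
import numpy as np, cv2, pickle
from workcell import env, viewer, spotter
def P(f): return f["camera_matrix"]@np.c_[f["R"],np.array(f["t"]).reshape(3)]
def proj(f,X):
    q=P(f)@np.r_[X,1]; return q[:2]/q[2]
def atz(f,uv,z):
    K,R,t=f["camera_matrix"],np.array(f["R"]),np.array(f["t"]).reshape(3)
    d=R.T@np.linalg.inv(K)@np.r_[uv,1]; c=-R.T@t
    return c+d*(z-c[2])/d[2]
def tri(f,a,g,b):
    x=cv2.triangulatePoints(P(f),P(g),np.float64(a).reshape(2,1),np.float64(b).reshape(2,1)).ravel(); return x[:3]/x[3]
E
python3 - <<'E'
from h import *
s=viewer.grab_frame("side");t=viewer.grab_frame("top")
pickle.dump((s,t),open("f0.pkl","wb"))
print(env.hold_point_z, env.state()['ee_rot'],env.state()['ee_pos'])
cv2.imwrite("pics/a.png",cv2.resize(np.vstack([s["pixels"],t["pixels"]])[:,:,::-1],None,fx=.78,fy=.78))
for f in(s,t):
  print("cam",-np.array(f["R"]).T@np.array(f["t"]).reshape(3))
  for n in("long_carton","shelf","near_carton","far_carton"):
    print(n,[(round(d["score"],2),np.round(d["box"]).tolist()) for d in spotter.trace(f,n)],[(round(d["score"],2),np.round(d["position"]).tolist()) for d in spotter.landmark_of(f,n)])
E
```

```text
pics
18.8 [-1.79909572e+02 -3.42318830e-03  1.61107480e+02] [186.04041697 543.58970041 213.21557698]
cam [501.71545324 532.65497244 691.20458752]
long_carton [(0.84, [223.0, 173.0, 58.0, 46.0]), (0.6, [217.0, 228.0, 72.0, 44.0])] [(0.94, [304.0, 166.0]), (0.89, [224.0, 179.0]), (0.79, [219.0, 230.0])]
shelf [(0.7, [161.0, 295.0, 61.0, 48.0]), (0.48, [227.0, 176.0, 58.0, 44.0])] [(0.72, [268.0, 322.0])]
near_carton [(0.63, [384.0, 280.0, 60.0, 54.0])] [(0.66, [376.0, 292.0])]
far_carton [(0.92, [162.0, 294.0, 60.0, 48.0])] [(0.95, [165.0, 303.0])]
cam [447.33670724 -26.83434526 928.85713247]
long_carton [(0.79, [301.0, 155.0, 38.0, 60.0]), (0.77, [328.0, 229.0, 65.0, 43.0]), (0.75, [236.0, 155.0, 32.0, 60.0])] [(0.93, [325.0, 231.0]), (0.89, [300.0, 155.0]), (0.6, [236.0, 158.0])]
shelf [(0.64, [156.0, 205.0, 76.0, 209.0]), (0.64, [132.0, 128.0, 38.0, 43.0])] [(0.86, [156.0, 204.0])]
near_carton [(0.66, [146.0, 288.0, 40.0, 46.0])] [(0.61, [154.0, 281.0])]
far_carton [(0.64, [132.0, 126.0, 41.0, 42.0])] [(0.61, [134.0, 132.0])]
```

View pics/a.png

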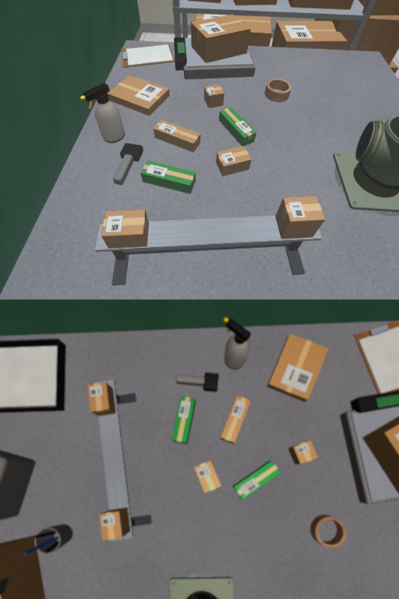

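The brown long carton at top-view (301,155) and side-view (223,173) fits the description. The two slim ones at top (236,155) and (328,229) are green, so they are decoys. I'll confirm in a crop, which also gives me the corners.

Run:
```python
from h import *
s,t=pickle.load(open("f0.pkl","rb"))
def crop(f,x,y,w,h,k):
    c=cv2.resize(f["pixels"][y:y+h,x:x+w,::-1],None,fx=k,fy=k,interpolation=cv2.INTER_CUBIC)
    for i in range(0,w,10): cv2.line(c,(i*k,0),(i*k,8 if i%50 else 16),(0,0,255),1)
    for i in range(0,h,10): cv2.line(c,(0,i*k),(8 if i%50 else 16,i*k),(0,0,255),1)
    return c
A=crop(s,190,145,80,60,4)   #320x240
B=crop(t,270,120,70,70,4) #280x280
C=crop(t,110,95,70,220,2)
D=crop(s,110,240,320,80,2)
im=np.zeros((600,800,3),np.uint8)
for c,(x,y) in((A,(0,0)),(B,(330,0)),(C,(650,0)),(D,(0,300))): im[y:y+c.shape[0],x:x+c.shape[1]]=c
cv2.imwrite("pics/b.png",im)
```

```text
(no output)
```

View pics/b.png

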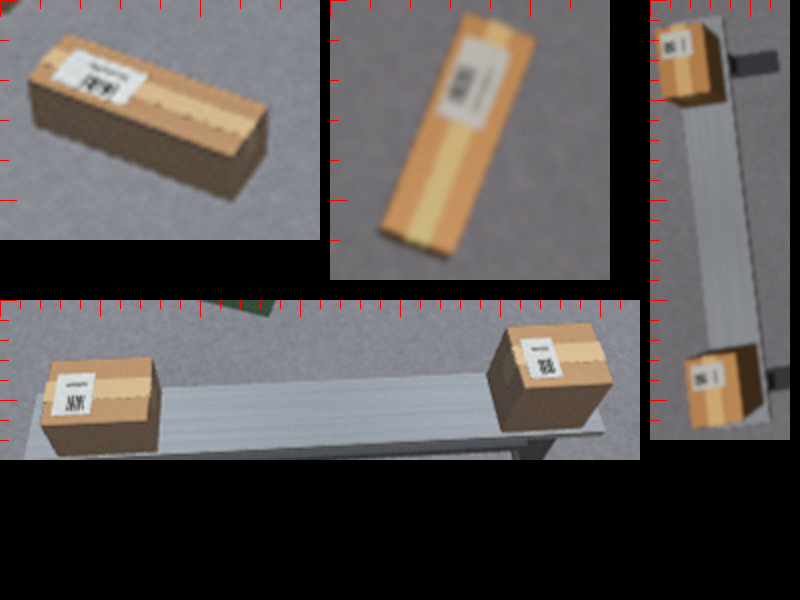

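Confirmed: the brown carton with white label. Top-face corners are read off the crop; triangulating them along with the shelf.

Run:
```python
from h import *
s,t=pickle.load(open("f0.pkl","rb"))
S=lambda x,y:(190+x/4-.4,145+y/4-.4)
T=lambda x,y:(270+(x-330)/4-.4,120+y/4-.4)
C=lambda x,y:(110+(x-650)/2-.25,95+y/2-.25)
D=lambda x,y:(110+x/2-.25,240+(y-300)/2-.25)
q=[tri(s,S(*a),t,T(*b)) for a,b in [((30,82),(465,13)),((68,36),(535,38)),((268,105),(450,255)),((235,155),(380,230))]]
q=np.array(q);print(np.round(q));c=q.mean(0);print("c",c,np.linalg.norm(q[0]-q[3]),np.linalg.norm(q[0]-q[1]))
d=q[0]-q[3]+q[1]-q[2];print("yaw",np.degrees(np.arctan2(d[1],d[0])))
print("shelf far -y corner",tri(s,D(38,393),t,C(722,17)))
print("top @120: ",*[np.round(atz(t,C(*p),120)) for p in((722,17),(769,421),(685,107),(709,348),(735,107),(757,343))],sep="\n")
print("side @120 back/front: ",*[np.round(atz(s,D(*p),120)) for p in((38,393),(160,388),(488,374),(605,432),(160,453),(500,437),(25,458))],sep="\n")
# carton tops: corners near carton h=200, far h=180
print("near top@200",*[np.round(atz(t,C(*p),200)) for p in((686,363),(740,355),(746,420),(691,428))],*[np.round(atz(s,D(*p),200)) for p in((508,326),(595,324),(612,383),(511,391))],sep="\n")
print("far top@180",*[np.round(atz(t,C(*p),180)) for p in((657,31),(707,22),(716,96),(666,107))],*[np.round(atz(s,D(*p),180)) for p in((52,361),(152,358),(159,422),(43,427))],sep="\n")
```

```text
[[ 694. -135.   40.]
 [ 676. -179.   42.]
 [ 538. -119.   47.]
 [ 555.  -76.   45.]]
c [ 615.61845987 -127.00313076   43.34349796] 150.7764149600118 47.44692965946566
yaw -23.328546100708934
shelf far -y corner [734.89273567 249.49994087 115.35983216]
top @120: 
[733. 248. 120.]
[261. 193. 120.]
[625. 292. 120.]
[344. 262. 120.]
[624. 232. 120.]
[349. 206. 120.]
side @120 back/front: 
[733. 252. 120.]
[630. 240. 120.]
[345. 207. 120.]
[253. 255. 120.]
[619. 297. 120.]
[342. 265. 120.]
[726. 308. 120.]
near top@200
[340. 257. 200.]
[347. 201. 200.]
[281. 195. 200.]
[274. 252. 200.]
[346. 208. 200.]
[276. 202. 200.]
[274. 254. 200.]
[351. 266. 200.]
far top@180
[699. 300. 180.]
[707. 244. 180.]
[623. 234. 180.]
[613. 289. 180.]
[706. 253. 180.]
[628. 245. 180.]
[612. 298. 180.]
[697. 308. 180.]
```

Long carton: centre (616,-127), top at z≈43 (45 expected), yaw -23.3°, size 151x47, all consistent. The shelf's centre line is at yaw ≈6.3° with the board top at ≈118. The gap runs from x≈346 to 619, so the middle is about (482,250). Setting out.

Emit:
{"api": "apply_moves", "payload": {"delta_pos": [[0.6,-0.93,0.5],[0.6,-0.93,0.5],[0.6,-0.93,0.5],[0.6,-0.93,0.5]], "rot": [[0,0,-0.05],[0,0,-0.05],[0,0,-0.05],[0,0,-0.05]], "hand": [1,1,1,1]}}

```text
time_s: 1.23
ee_pos: [259.9, 430.1, 276.2]
ee_rot: [179.9, 0.1, 156.7]
force: [0.8, 1.0, 0.7]
gripper_width: 91.4
gripper_force: 0.0
```

Emit:
{"api": "apply_moves", "payload": {"delta_pos": [[0.6,-0.93,0],[0.6,-0.93,0],[0.6,-0.93,0],[0.6,-0.93,0]], "rot": [[0,0,0],[0,0,0],[0,0,0],[0,0,0]], "hand": [1,1,1,1]}}

```text
time_s: 1.57
ee_pos: [332.4, 316.4, 274.4]
ee_rot: [-179.9, 0.2, 156.6]
force: [-0.4, 0.5, 0.3]
gripper_width: 91.2
gripper_force: 0.0
```

Emit:
{"api": "apply_moves", "payload": {"delta_pos": [[0.6,-0.93,0],[0.6,-0.93,0],[0.6,-0.93,0],[0.6,-0.93,0]], "rot": [[0,0,0],[0,0,0],[0,0,0],[0,0,0]], "hand": [1,1,1,1]}}

```text
time_s: 1.9
ee_pos: [404.6, 205.3, 274.1]
ee_rot: [-179.9, 0.1, 156.5]
force: [0.1, 1.0, 0.4]
gripper_width: 91.4
gripper_force: 0.0
```

Emit:
{"api": "apply_moves", "payload": {"delta_pos": [[0.6,-0.93,0],[0.6,-0.93,0],[0.6,-0.93,0],[0.6,-0.93,0]], "rot": [[0,0,0],[0,0,0],[0,0,0],[0,0,0]], "hand": [1,1,1,1]}}

```text
time_s: 2.23
ee_pos: [476.9, 94.0, 273.8]
ee_rot: [-179.9, 0.1, 156.6]
force: [0.4, 0.5, 0.7]
gripper_width: 91.3
gripper_force: 0.0
```

Emit:
{"api": "apply_moves", "payload": {"delta_pos": [[0.6,-0.93,0],[0.6,-0.93,0],[0.6,-0.93,0],[0.6,-0.93,0]], "rot": [[0,0,0],[0,0,0],[0,0,0],[0,0,0]], "hand": [1,1,1,1]}}

```text
time_s: 2.57
ee_pos: [549.1, -17.5, 273.4]
ee_rot: [-179.9, 0.1, 156.6]
force: [0.8, 0.6, 0.1]
gripper_width: 91.2
gripper_force: 0.0
```

Emit:
{"api": "apply_moves", "payload": {"delta_pos": [[0.6,-0.93,-0.8],[0.6,-0.93,-0.8],[0.6,-0.93,-0.8],[0.6,-0.93,-0.8],[0.6,-0.93,-0.8]], "rot": [[0,0,0],[0,0,0],[0,0,0],[0,0,0],[0,0,0]], "hand": [1,1,1,1,1]}}

```text
time_s: 2.98
ee_pos: [618.2, -127.9, 171.8]
ee_rot: [-179.9, -0.4, 156.6]
force: [0.1, 0.1, -0.8]
gripper_width: 91.1
gripper_force: 0.0
```

Run:
```python
from h import *
s=viewer.grab_frame("side");t=viewer.grab_frame("top")
print(env.state()['ee_pos'])
im=np.hstack([cv2.resize(f["pixels"][y:y+140,x:x+130,::-1],None,fx=3,fy=3) for f,x,y in((s,160,70),(t,230,80))])
cv2.imwrite("pics/c.png",im)
```

```text
[ 617.85938115 -124.66936251  176.27007883]
```

View pics/c.png

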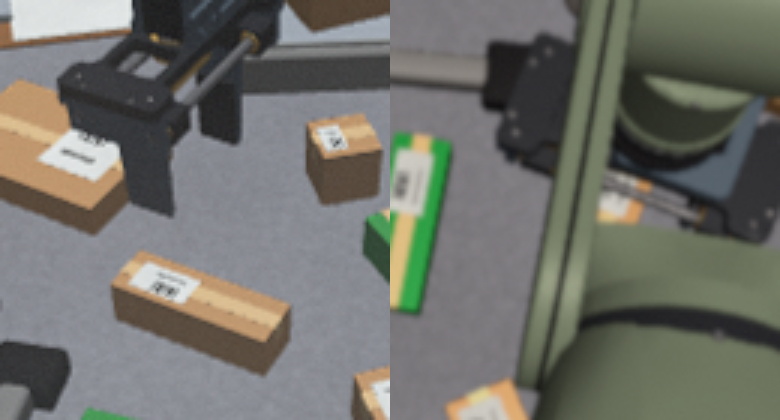

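The view shows the gripper directly over the brown carton, with fingers straddling its width and neighbours clear. Descending and gripping.

Emit:
{"api": "apply_moves", "payload": {"delta_pos": [[-0.02,-0.01,-0.4],[-0.02,-0.01,-0.8],[-0.02,-0.01,-1],[-0.02,-0.01,-1]], "rot": [[0,0,0],[0,0,0],[0,0,0],[0,0,0]], "hand": [1,1,1,1]}}

```text
time_s: 3.42
ee_pos: [610.8, -123.5, 52.5]
ee_rot: [-179.9, -0.7, 156.9]
force: [-1.6, 0.4, -1.4]
gripper_width: 90.9
gripper_force: 0.0
```

Emit:
{"api": "apply_moves", "payload": {"delta_pos": [[0,0,-0.2],[0,0,-0.4],[0,0,-0.4],[0,0,-0.4]], "rot": [[0,0,0],[0,0,0],[0,0,0],[0,0,0]], "hand": [1,1,1,1]}}

```text
time_s: 3.75
ee_pos: [616.5, -125.7, 11.9]
ee_rot: [180.0, 0.1, 156.9]
force: [1.2, -0.0, 0.1]
gripper_width: 91.2
gripper_force: 0.0
```

Emit:
{"api": "apply_moves", "payload": {"delta_pos": [[0,0,0],[0,0,0],[0,0,0],[0,0,0],[0,0,0],[0,0,0],[0,0,0],[0,0,0]], "rot": [[0,0,0],[0,0,0],[0,0,0],[0,0,0],[0,0,0],[0,0,0],[0,0,0],[0,0,0]], "hand": [0.4,0.4,0.4,0.4,0.4,0.4,0.4,0.4], "newtons": 25}}

```text
time_s: 4.42
ee_pos: [616.0, -126.7, 10.2]
ee_rot: [180.0, 0.0, 156.8]
force: [-0.0, 0.4, 2.4]
gripper_width: 50.1
gripper_force: 25.0
```

Gripped at 50.1 mm, 25 N. Lifting.

Emit:
{"api": "apply_moves", "payload": {"delta_pos": [[0,0,0.1],[0,0,0.3],[0,0,0.55],[0,0,0.8],[0,0,1],[0,0,1]], "rot": [[0,0,0],[0,0,0],[0,0,0],[0,0,0],[0,0,0],[0,0,0]], "hand": [0.4,0.4,0.4,0.4,0.4,0.4]}}

```text
time_s: 4.92
ee_pos: [618.9, -127.5, 136.1]
ee_rot: [179.9, 0.6, 156.8]
force: [1.5, -0.0, -0.7]
gripper_width: 49.8
gripper_force: 25.0
```

Emit:
{"api": "apply_moves", "payload": {"delta_pos": [[-0.05,0.15,0.25],[-0.1,0.35,0.5],[-0.2,0.6,0.75],[-0.28,0.8,1],[-0.28,0.8,1],[-0.28,0.8,1]], "rot": [[0,0,0.03],[0,0,0.07],[0,0,0.11],[0,0,0.15],[0,0,0.15],[0,0,0.15]], "hand": [0.4,0.4,0.4,0.4,0.4,0.4]}}

```text
time_s: 5.42
ee_pos: [582.3, -29.8, 251.1]
ee_rot: [-180.0, 0.2, 169.8]
force: [-0.2, -0.0, -3.2]
gripper_width: 49.9
gripper_force: 25.0
```

Emit:
{"api": "apply_moves", "payload": {"delta_pos": [[-0.07,0.2,0],[-0.15,0.45,0],[-0.28,0.8,0],[-0.28,0.8,0],[-0.28,0.8,0]], "rot": [[0,0,0.03],[0,0,0.07],[0,0,0.1],[0,0,0.1],[0,0,0.1]], "hand": [0.4,0.4,0.4,0.4,0.4]}}

```text
time_s: 5.83
ee_pos: [547.2, 65.9, 247.5]
ee_rot: [-179.9, -0.3, 178.4]
force: [-0.4, -0.7, -3.1]
gripper_width: 49.8
gripper_force: 25.0
```

Emit:
{"api": "apply_moves", "payload": {"delta_pos": [[-0.07,0.2,0],[-0.15,0.45,0],[-0.28,0.8,0],[-0.28,0.8,0],[-0.28,0.8,0]], "rot": [[0,0,0.03],[0,0,0.06],[0,0,0.093],[0,0,0.093],[0,0,0.093]], "hand": [0.4,0.4,0.4,0.4,0.4]}}

```text
time_s: 6.25
ee_pos: [514.6, 161.3, 248.3]
ee_rot: [-179.9, -0.2, -173.6]
force: [-0.0, -1.0, -2.7]
gripper_width: 50.2
gripper_force: 25.0
```

Emit:
{"api": "apply_moves", "payload": {"delta_pos": [[-0.07,0.2,0],[-0.15,0.45,0],[-0.28,0.73,0],[-0.28,0.73,0],[-0.28,0.73,0],[-0.28,0.73,0]], "rot": [[0,0,0],[0,0,0],[0,0,0],[0,0,0],[0,0,0],[0,0,0]], "hand": [0.4,0.4,0.4,0.4,0.4,0.4]}}

```text
time_s: 6.75
ee_pos: [482.3, 247.1, 249.1]
ee_rot: [-179.9, -0.1, -173.8]
force: [0.8, -0.2, -2.3]
gripper_width: 50.0
gripper_force: 25.0
```

Run:
```python
from h import *
s=viewer.grab_frame("side");t=viewer.grab_frame("top")
pickle.dump((s,t),open("f1.pkl","wb"))
e=env.state();print(e['ee_pos'],e['ee_rot'],e['gripper_width'])
a=cv2.resize(s["pixels"][150:340,90:430,::-1],None,fx=1.6,fy=1.6);b=cv2.resize(t["pixels"][80:330,90:230,::-1],None,fx=1.6,fy=1.6)
im=np.zeros((420,800,3),np.uint8);im[:a.shape[0],:a.shape[1]]=a;im[:b.shape[0],560:560+b.shape[1]]=b
cv2.imwrite("pics/d.png",im)
```

```text
[482.30474431 247.02353589 249.46911494] [-1.79941009e+02 -2.76130079e-02 -1.73859805e+02] 49.95862417623271
```

View pics/d.png

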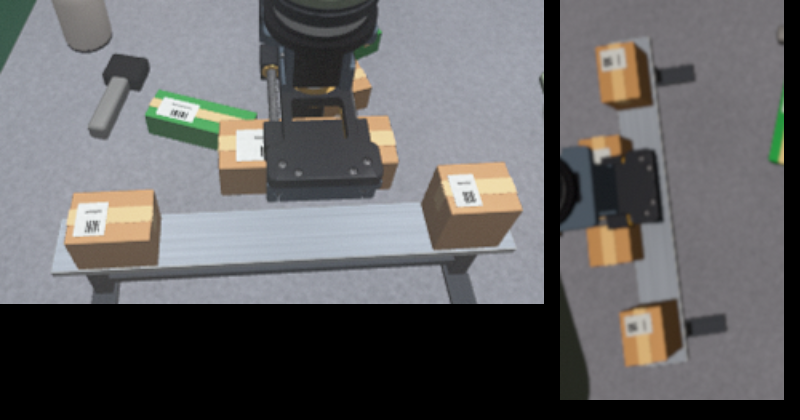

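Carton held level above the middle of the gap, parallel to the shelf. I'll go down to about 15 mm above the board, then check.

Emit:
{"api": "apply_moves", "payload": {"delta_pos": [[0,0.02,-0.2],[0,0.02,-0.45],[0,0.02,-0.7],[0,0.02,-0.87],[0,0.02,-0.87],[0,0.02,-0.87]], "rot": [[0,0,0],[0,0,0],[0,0,0],[0,0,0],[0,0,0],[0,0,0]], "hand": [0.4,0.4,0.4,0.4,0.4,0.4]}}

```text
time_s: 7.35
ee_pos: [481.7, 250.0, 145.0]
ee_rot: [-179.9, -0.1, -173.8]
force: [0.2, 0.7, -1.3]
gripper_width: 49.7
gripper_force: 25.0
```

Run:
```python
from h import *
s=viewer.grab_frame("side");t=viewer.grab_frame("top")
e=env.state();print(e['ee_pos'],e['ee_rot'],e['gripper_width'])
a=cv2.resize(s["pixels"][200:340,110:430,::-1],None,fx=2.5,fy=2.5);b=cv2.resize(t["pixels"][120:290,110:210,::-1],None,fx=2.4,fy=1.4)
b=cv2.resize(np.rot90(t["pixels"][90:320,110:210,::-1]),None,fx=2.5,fy=2.5)
im=np.zeros((600,800,3),np.uint8);im[:350]=a;im[350:350+b.shape[0],:b.shape[1]]=b
cv2.imwrite("pics/e.png",im)
```

```text
[483.00139002 251.15815376 147.23396833] [ 179.93728615    0.18013653 -173.7800815 ] 49.82412387451616
```

View pics/e.png

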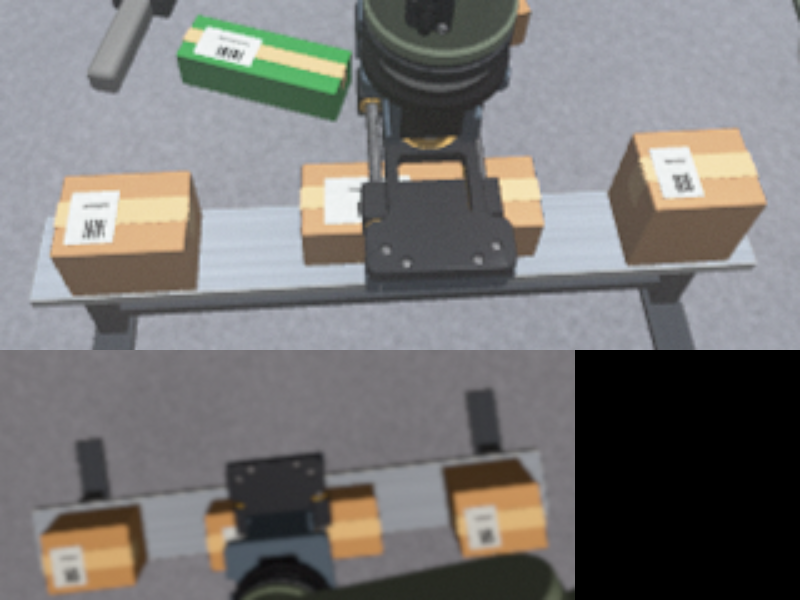

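Run:
```python
from h import *
s,t=pickle.load(open("f0.pkl","rb"))
S=lambda x,y:(110+x/2.5-.3,200+y/2.5-.3)
T=lambda x,y:(209-(y-350)/2.5+.3,90+x/2.5-.3)
for n,p in dict(botL=(302,263),botR=(534,257)).items(): print(n,np.round(atz(s,S(*p),136),1))
for n,p in dict(topFarL=(301,166),topR=(534,157),).items(): print(n,np.round(atz(s,S(*p),181),1))
for n,p in dict(fl=(205,513),nl=(209,571),nr=(382,553),fr=(378,497)).items(): print(n,np.round(atz(t,T(*p),181),1))
for n,p in dict(front1=(200,292),front2=(610,276),back1=(202,208),back2=(610,193)).items(): print(n,np.round(atz(s,S(*p),120),1))
```

```text
botL [554.4 280.8 136. ]
botR [404.4 266.7 136. ]
topFarL [558.1 236.3 181. ]
topR [408.4 219.3 181. ]
fl [559.2 230.4 181. ]
nl [557.2 281.3 181. ]
nr [407.7 264.4 181. ]
fr [410.  216.2 181. ]
front1 [619.5 297.6 120. ]
front2 [352.1 269.  120. ]
back1 [629.3 238.4 120. ]
back2 [345.2 207.4 120. ]
```

Centred within about 2 mm in both views, about 60 mm clear at each end. Lowering gently.

Emit:
{"api": "apply_moves", "payload": {"delta_pos": [[0,0.01,-0.03],[0,0.01,-0.06],[0,0.01,-0.09],[0,0.01,-0.11],[0,0.01,-0.12],[0,0.01,-0.12],[0,0.01,-0.12]], "rot": [[0,0,0],[0,0,0],[0,0,0],[0,0,0],[0,0,0],[0,0,0],[0,0,0]], "hand": [0.4,0.4,0.4,0.4,0.4,0.4,0.4]}}

```text
time_s: 8.03
ee_pos: [481.4, 252.5, 131.1]
ee_rot: [180.0, -0.0, -173.7]
force: [0.7, 0.8, -2.2]
gripper_width: 49.8
gripper_force: 25.0
```

Emit:
{"api": "apply_moves", "payload": {"delta_pos": [[0,0,-0.006],[0,0,-0.012],[0,0,-0.016],[0,0,-0.016],[0,0,-0.016]], "rot": [[0,0,0],[0,0,0],[0,0,0],[0,0,0],[0,0,0]], "hand": [0.4,0.4,0.4,0.4,0.4]}}

```text
time_s: 8.45
ee_pos: [481.7, 252.6, 130.2]
ee_rot: [180.0, 0.1, -173.7]
force: [-2.1, -1.3, 6.7]
gripper_width: 49.8
gripper_force: 25.0
```

Contact felt (force went from -2.2 to +6.7 N). Releasing.

Emit:
{"api": "apply_moves", "payload": {"delta_pos": [[0,0,0],[0,0,0],[0,0,0],[0,0,0],[0,0,0],[0,0,0],[0,0,0]], "rot": [[0,0,0],[0,0,0],[0,0,0],[0,0,0],[0,0,0],[0,0,0],[0,0,0]], "hand": [0.58,0.62,0.7,0.8,0.9,0.9,0.9]}}

```text
time_s: 9.03
ee_pos: [481.4, 252.5, 129.2]
ee_rot: [180.0, -0.0, -173.7]
force: [0.2, 0.8, 0.6]
gripper_width: 81.6
gripper_force: 0.0
```

Emit:
{"api": "apply_moves", "payload": {"delta_pos": [[0,0,0.1],[0,0,0.3],[0,0,0.6],[0,0,0.9],[0,0,1],[0,0,1]], "rot": [[0,0,0],[0,0,0],[0,0,0],[0,0,0],[0,0,0],[0,0,0]], "hand": [0.9,0.9,0.9,0.9,0.9,0.9]}}

```text
time_s: 9.53
ee_pos: [483.3, 253.3, 253.3]
ee_rot: [179.8, 0.5, -173.7]
force: [0.1, -0.3, 1.1]
gripper_width: 82.3
gripper_force: 0.0
```

Emit:
{"api": "apply_moves", "payload": {"delta_pos": [[0,-0.3,0.2],[0,-0.6,0.4],[0,-1,0.4],[0,-1,0.4],[0,-1,0.4]], "rot": [[0,0,0],[0,0,0],[0,0,0],[0,0,0],[0,0,0]], "hand": [0.9,0.9,0.9,0.9,0.9]}}

```text
time_s: 9.95
ee_pos: [480.8, 130.1, 296.2]
ee_rot: [-180.0, -0.1, -173.9]
force: [0.0, 0.3, 0.0]
gripper_width: 82.2
gripper_force: 0.0
```

Run:
```python
from h import *
s=viewer.grab_frame("side");t=viewer.grab_frame("top")
a=cv2.resize(s["pixels"][200:340,110:430,::-1],None,fx=2.5,fy=2.5)
b=cv2.resize(np.rot90(t["pixels"][90:320,110:210,::-1]),None,fx=2.5,fy=2.5)
im=np.zeros((600,800,3),np.uint8);im[:350]=a;im[350:350+b.shape[0],:b.shape[1]]=b
cv2.imwrite("pics/f.png",im)
```

```text
(no output)
```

View pics/f.png

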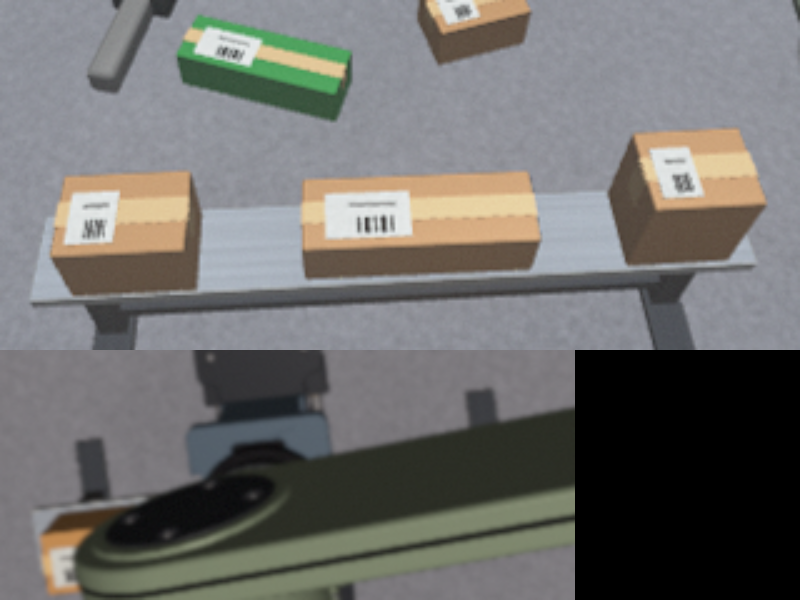

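The carton lies flat with its label up, parallel to the shelf (side crop 302–540, 173–278). Its front margin is about 7 mm, so it is centred within about 3 mm. It is well clear of both standing cartons, which look unmoved.

```bash
python3 -c "
from workcell import env
print(env.job_done())"
```

```text
the job is handed in; nothing more can be done
None
```

The brown long carton is on the shelf between the two standing cartons, flat, label up, centred to within about 3 mm by the last side view and touching neither. The job is handed in, but no verdict came back.

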